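# Lock the gas cartridge into a portable stove

## Task

Get the portable gas stove ready for lighting: first push the open cover over the gas cartridge until it is fully shut, then push the red lock lever on the stove's front down past its middle so that it snaps into its lower, locked position and drives the cartridge home on the valve. Use only the fingertips: do not pick up or lift anything, do not shove the stove about, leave the gas knob at off and do not disturb the soy sauce bottle, pepper jar and garlic standing round it.

Things in the scene. Friction and masses are not known exactly. Their poses are not given: they have to be found in the camera images.
- stove: Dark green portable gas stove, loose on rubber feet, 1.6 kg, 300 mm wide (y), 250 deep (x), shell 70 high. Origin under its middle; -x side is the control front (knob, lever), +y its left, z up. Its x axis is turned 0.6 to 1.3 rad counter-clockwise from the robot's. Burner centred at (0, +48) mm, pan support 95 mm high within 85 mm of that; cartridge bay along x on the -y side.
- cover_hinge (a point): Middle of the cover's hinge line, which runs parallel to the stove's x axis at stove (+20, -60) mm, 76 mm above the table. This frame turns with the cover: its x axis is the hinge line, and -y points from the hinge across the cover to its free edge.
- cover_mid (a point): Point in the middle of the cover's length on its outer (upper) face, 70 mm across from the hinge and 16 mm above the hinge plane (in the cover's own frame). The cover is a 204 mm long, 91 mm wide green sheet shell, 3 mm thick, 0.12 kg, its outer face flat from 16 to 70 mm across from the hinge and then bending down. When shut, this point is 92 mm above the table.
- cover (a joint): Cover angle: 0 fully shut over the cartridge, about 1.55 to 1.85 rad at the start, when it stands upright with its outer face towards the burner; stop at 1.9. The hinge is stiff: the cover stays where it is left and needs about 2 N near its free edge all the way down to a solid stop at 0.
- lever_tip (a point): Middle of the upper face of the red paddle at the lever's end (28 mm wide along the stove's y, 15 long, 9 thick). The lever turns about a level axis parallel to the stove's y at stove (-115, -30) mm, 41 mm above the table; this point lies 42 mm from that axis, the lever sticks out 35 mm from the front face. Its height above the table is 62 mm with the lever up, 28 mm with it down. This frame turns with the lever.
- lever (a joint): Lock lever: 0 up (unlocked, at the start), 0.84 rad down (locked). A spring holds it at either end: about 7 N down on the paddle starts it, the force falls to nothing at 0.42, past which it snaps on by itself. It drives a pusher behind the cartridge 12 mm towards the front.
- knob (a joint): Gas knob on the front at stove y = -105 mm, 75 mm to the right of the lever, 40 mm diameter, sticking out 22 mm, centre 40 mm above the table. 0 = off (wing upright); it turns up to 1.6 rad and must stay at off.
- cartridge: Gas cartridge lying loose in the bay, white with an orange band, 68 mm diameter, 180 mm long, 0.34 kg, origin at its middle (48 mm above the table), collar towards the stove's front (-x). Moved only by the lever's pusher.
- collar_face (a point): Centre of the front face of the cartridge's collar.
- valve_face (a point): Centre of the stove's valve face at the front end of the bay (stove axes); the collar starts 4 to 10 mm from it along x and is home within 3 mm.
- soy_bottle: Soy sauce bottle with a yellow cap, 58 mm diameter, 207 mm high, standing behind the stove; origin under its base.
- pepper_jar: Pepper jar with a dark cap, 44 mm diameter, 96 mm high, standing behind the stove beside the bottle; origin under its base.
- garlic: Garlic bulb, 59 mm, lying in front of the stove, right of the knob; origin under it.

How it is judged (in metres and radians):
On the way, in this order (a step that is already met when the one before it is completed fails the run):
1. the cover is fully shut while the lever is still up (value of joint cover below 0.06 rad and value of joint lever below 0.2 rad), for 0.2 s.
2. the lever has snapped down and the cartridge is home on the valve (value of joint lever above 0.78 rad and x of collar_face in the frame of valve_face below 0.003 m), for 0.2 s.
At the end, for the whole second after the job is handed in: Cover shut to within 0.06 rad, lever snapped down (over 0.78 rad), cartridge collar within 3 mm of the valve face, knob still off (within 0.2 rad), stove within 30 mm of where it stood, all at rest (all of step 2 and value of joint cover below 0.06 rad and value of joint knob below 0.2 rad and distance of stove from where it was at the start of the episode below 0.03 m and linear speed of each of stove, cartridge below 0.02 m/s); the robot touches nothing.
It fails at once if the gas knob was turned on (value of joint knob above 0.3 rad).
It fails at once if the stove was shoved or lifted (distance of stove from where it was at the start of the episode above 0.04 m or height (world z) of stove above 0.012 m).
It fails at once if the cartridge was lifted out of its bay (height (world z) of cartridge above 0.065 m).
It fails at once if the soy sauce bottle, pepper jar or garlic was moved or lifted (distance of any of soy_bottle, pepper_jar, garlic from where it was at the start of the episode above 0.03 m).
It also fails if it takes over 40 s, if anything falls off the work surface, if the arm or the gripper's body presses on something with over 40 N, if the wrist force passes 120 N, or if a joint passes its speed limit or range.

## Robot

A 6-joint arm with a two-finger parallel gripper is mounted at the origin on the work surface; the furniture and walls round the work are solid. World frame = base frame: x ahead of the robot, y to its left, z up, the work surface at z = 0. Lengths are in mm, angles in rad, forces in N, time in s.
With the tool pointing down it reaches from about 350 to 875 mm from the base axis. Payload 4.2 kg.
Tool frame: the origin (TCP) lies midway between the tips of the shut fingers; the grasp point (between the pads) lies 19 mm behind it; z points along the fingers, y is the line along which they close (so a half turn about z gives the same grasp; the last joint's range is limited). The gripper opens to 85 mm and grips with 20 to 120 N. Pads are 22 mm wide; open, the fingers measure 114 mm over their backs; the gripper's body (76 mm by 85 mm) begins 54 mm behind the grasp point. The pads swing forward as they close: fully open they stand 13 mm farther back than shut.
Start: joints at [-0.933, 0.385, 0.008, 0, -1.194, -0.259], TCP at [231.142, -580.666, 231.312] pointing down, gripper open.
Joint ranges: [-3.14, 3.14], [-1.21, 2.06], [-1.07, 1.41], [-3.16, 2.05], [-2.99, -0.16], [-3.1, 3.1]. Speed limits (rad/s): [2.79, 2.79, 3.14, 3.14, 3.14, 3.14].

## Interface

Orientations are given as a unit quaternion [x, y, z, w].
In Python, from bench import arm, eyes, nets gives the robot as it stands.
- The arm moves only by the tool apply_moves, never from a script. Its arguments are lists of equal length, an entry for each row: "delta_rot": the turn, a rotation vector about the tool's x, y, z as a fraction of full scale, a list of three; "xyz": the shift along the tool's x, y, z as a fraction of full scale, a list of three; "hand": the gripper command: -1 is fully open, 1 is shut, values between are in proportion. In form: {"delta_rot": [[ax, ay, az], ...], "xyz": [[dx, dy, dz], ...], "hand": [hand, ...]}. A call has 1 to 20 rows; each row shifts and turns the commanded pose from where the row before left it, along the tool's axes as they then stand; what a row does not reach is not made up. Full scale, the value 1, is 0.025 m for a shift and 6 degrees for a turn. A row lasts 1/12 s, in which the tool goes at most 41.7 mm and 7.16 degrees, less where a joint would pass 70% of its speed; a pose out of reach is approached as far as the arm can. A call with a number of a shift or a turn outside -1 to 1 is refused whole. A call with a gripper value outside its range is refused whole. The fingers move at their own pace and stop on an object; the grip force is fixed at half the most. Time passes only in rows, so rows that do not move let the fingers close. It gives the time, the measured TCP pose, the force, the opening and the grip force at its end, in the units of the state.
- arm.read_state(): the state, without advancing time (a new reading comes with each control period).
- eyes.get_image(name): name is "scene" or "top"; returns a dict with "frame" (480x640x3 uint8, red, green, blue), "range_z" (480x640 float32, mm along the optical axis (not along the pixel's ray), 0 where there is no reading), "camera_matrix" (3x3 intrinsics, pixels), "R" (3x3) and "t" (3): a world point X has camera coordinates R X + t. Camera axes: x right, y down, z forward; pixel columns grow to the right and rows downward; lengths in mm; the calibration is good to about 2 mm. A picture is of the moment at which its call begins.
- arm.job_done(): hands the job in; it is judged then, once.
Trained networks look in a picture, given as the dict that the camera call returned (one of the last four; its "shot" number tells which), for a name from the list of things; names that differ only in an ending like _2 or _b are one class to them, and where a whole thing is asked for, a point or a joint stands for the part that bears it (a point fixed in the world has none). Each returns a list of dicts, best first, with "score" (0 to 1); they miss things now and then, are a little off and sometimes report something else, mostly with a low value. They report only what shows in the picture. A call takes as long as a camera call.
- nets.look_for(name, picture): "bbox" ([left, top, right, bottom] in pixels, round what is visible of it).
- nets.masks_of(name, picture): "region" (480x640 bool, what is visible of it) and "bbox" ([left, top, right, bottom] in pixels, round what is visible of it).
The state is a dict: "clock": time; "joints": joint angles; "joint_vel": joint speeds; "joint_efforts": joint torques, N m; "position": TCP position; "ee_rot": TCP orientation; "contact_force": force on the tool from outside, world axes, zero at the start; "wrist_torque": the same for the moment, N m; "gripper_width": finger opening in mm; "grasp_force": force on a finger pad.
Only numpy, scipy, OpenCV 4.12 (cv2) and the standard library are available. Lean on these libraries where they do the work, as an engineer would, in place of code of your own. Each camera call takes 0.05 s, during which the arm holds its last target. There are 200 camera calls.

## Working session

There is one attempt and no reset: what is moved stays moved. The work goes in short steps, Python scripts to look and compute and a tool call to move; the robot and the scene stay as the last step left them, time stands still between calls to the robot, and variables do not carry over. Pictures are saved under pics/ and viewed, at most 10 in all, crops included, and the job is handed in when it is done.

Besides the shell and the picture viewer there is one more tool, called after "Call:" as name(argument=value, ...) on one line, values as JSON. apply_moves: Moves the arm, as the interface text tells. Its arguments: {"type":"object","properties":{"delta_rot":{"type":"array"},"xyz":{"type":"array"},"hand":{"type":"array"}},"required":["delta_rot","xyz","hand"]}

```bash
mkdir -p pics
cat > h.py <<'E'
import numpy as np, cv2
from bench import arm, eyes, nets
def cloud(p):
    K=p["camera_matrix"];z=p["range_z"];v,u=np.mgrid[:480,:640]
    c=np.stack([(u-K[0,2])/K[0,0]*z,(v-K[1,2])/K[1,1]*z,z],-1)
    w=(c-p["t"])@p["R"]; w[z<=0]=np.nan
    return w
E
python3 - <<'E'
from h import *
print(arm.read_state())
for n in("scene","top"):
    p=eyes.get_image(n); cv2.imwrite(f"pics/{n}0.png",p["frame"][...,::-1]); w=cloud(p)
    print(n,"cam",-p["R"].T@p["t"])
    for o in("stove","cover_mid","lever_tip","knob","cartridge","soy_bottle","pepper_jar","garlic"):
        for m in nets.masks_of(o,p)[:2]:
            q=w[m["region"]];q=q[~np.isnan(q[:,0])]
            if len(q): print(o,round(m["score"],2),m["bbox"],np.median(q,0).round(),np.percentile(q,2,axis=0).round(),np.percentile(q,98,axis=0).round())
E
```

```text
{'clock': 0.0, 'joints': array([-9.33422324e-01,  3.85534658e-01,  6.59417661e-03, -5.02826114e-04,
       -1.19399888e+00, -2.58571956e-01]), 'joint_vel': array([ 0.00022745,  0.0004995 ,  0.00164182,  0.00098107, -0.00024143,
       -0.00114129]), 'joint_efforts': array([-3.13693108e-04, -3.92287838e+01,  1.88399935e+01,  4.18614998e+00,
       -4.65654273e-03,  1.20432492e-05]), 'position': array([ 230.90627808, -580.13561606,  230.22185374]), 'ee_rot': array([-1.88179452e-01,  9.82134049e-01,  1.06700037e-03, -2.53496592e-04]), 'contact_force': array([-0.32887701,  0.06654434,  0.0580196 ]), 'wrist_torque': array([-0.01694018,  0.0344543 ,  0.00366247]), 'grasp_force': 0.0, 'gripper_width': 85.08459219810386}
scene cam [-359.30132726  816.37601595  671.31211575]
stove 0.67 [297.1, 191.1, 443.0, 313.9] [504.  32.  70.] [ 357. -130.   14.] [642. 165. 167.]
cover_mid 0.61 [302.3, 189.4, 397.7, 237.2] [588.  -3. 133.] [537. -92.  74.] [641.  83. 169.]
knob 0.33 [307.4, 234.1, 381.7, 241.5] [608. -21.  62.] [574. -98.  56.] [661.  54.  73.]
cartridge 0.44 [312.8, 233.9, 384.2, 237.1] 
[... 669 characters left out ...]
[646.  80. 173.]
lever_tip 0.63 [415.7, 279.6, 431.8, 294.8] [ 492. -147.   61.] [ 477. -159.   51.] [ 500. -131.   68.]
knob 0.63 [429.4, 247.7, 443.1, 261.4] [ 559. -168.   58.] [ 549. -176.   31.] [ 576. -157.   63.]
knob 0.25 [316.2, 193.7, 417.7, 261.8] [589. -11. 164.] [537. -97.  99.] [642.  78. 173.]
cartridge 0.68 [338.7, 187.5, 414.2, 238.0] [643. -41.  80.] [ 593. -114.   62.] [690.  35. 170.]
soy_bottle 0.31 [315.0, 194.8, 418.1, 264.3] [589. -11. 164.] [537. -98.  97.] [642.  78. 173.]
pepper_jar 0.59 [278.3, 201.1, 302.1, 228.8] [634. 141.  95.] [620. 122.   7.] [660. 163.  99.]
garlic 0.69 [461.1, 242.1, 490.1, 273.4] [ 557. -254.   38.] [ 534. -285.    1.] [ 585. -234.   55.]
```

```bash
python3 -c "
import cv2,numpy as np
cv2.imwrite('pics/both.png',cv2.resize(np.vstack([cv2.imread('pics/scene0.png'),cv2.imread('pics/top0.png')]),None,fx=.62,fy=.62))"
```

```text
(no output)
```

View pics/both.png

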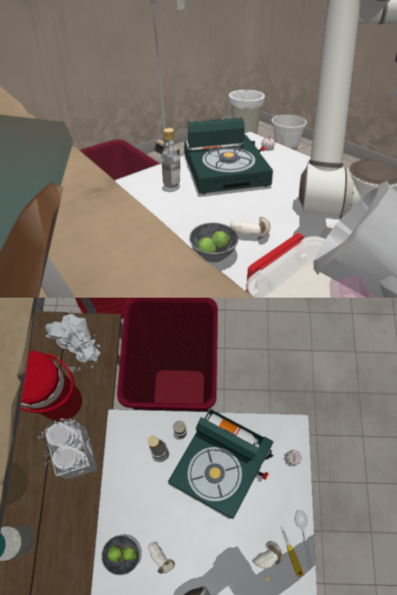

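Run:
```python
from h import *
from scipy.optimize import least_squares
p=eyes.get_image("top"); w=cloud(p)
def reg(o): 
    m=nets.masks_of(o,p)[0]; r=cv2.erode(m["region"].astype(np.uint8),np.ones((3,3)))>0
    q=w[r]; return q[~np.isnan(q[:,0])]
c=reg("cover_mid"); top=c[c[:,2]>150]
for lo in(80,110,140,150,160,165):
    s=c[(c[:,2]>lo)]; print(lo,len(s))
d=cv2.fitLine(top[:,:2].astype(np.float32),cv2.DIST_HUBER,0,.01,.01).ravel(); yaw0=np.arctan2(d[1],d[0]); print("cover yaw",yaw0,"mid",d[2:])
lt=reg("lever_tip"); lt=lt[(lt[:,2]>52)&(lt[:,2]<72)]; print("lever",np.median(lt,0),len(lt))
# shell top: minAreaRect of heights 60..80 near stove and whole footprint
st=(w[...,2]>60)&(w[...,2]<82)&(np.hypot(w[...,0]-515,w[...,1]-4)<230)
n,l,s,_=cv2.connectedComponentsWithStats(st.astype(np.uint8)); k=1+np.argmax(s[1:,4]); q=w[l==k]
print("shell",cv2.minAreaRect(q[:,:2].astype(np.float32)),np.median(q[:,2]))
# pan support circle
ps=w[(w[...,2]>88)&(w[...,2]<102)&(np.hypot(w[...,0]-480,w[...,1]-20)<120)]
print("pan",cv2.minEnclosingCircle(ps[:,:2].astype(np.float32)),np.median(ps,0))
d=np.array([np.cos(yaw0),np.sin(yaw0)]);n=np.array([-d[1],d[0]])
for a in range(80,180,10):
    s=c[(c[:,2]>a)&(c[:,2]<=a+10)]
    if len(s)>5: print(a,len(s),"along",np.percentile(s[:,:2]@d,[2,98]).round(),"across",np.percentile(s[:,:2]@n,[2,50,98]).round(1),cv2.fitLine(s[:,:2].astype(np.float32),cv2.DIST_HUBER,0,.01,.01).ravel()[:2])
f=p["frame"][170:380,260:500]; cv2.imwrite("pics/top1.png",cv2.resize(f[...,::-1],None,fx=2.8,fy=2.8,interpolation=cv2.INTER_CUBIC))
```

```text
80 2296
110 2294
140 2132
150 1874
160 1352
165 1061
cover yaw 1.0863798 mid [590.66187  -10.366817]
lever [ 491.54181557 -145.81325935   61.20742158] 73
shell ((531.9686279296875, -4.326873779296875), (255.44293212890625, 300.72467041015625), 62.41057586669922) 71.2551971002243
pan ((503.9237976074219, 8.435689926147461), 97.1119384765625) [491.56059992  17.35671239  91.07611669]
110 29 along [170. 361.] across [-513.8 -512.9 -512.4] [0.46268034 0.8865252 ]
120 60 along [175. 358.] across [-512.8 -512.2 -511.3] [0.46222922 0.8867605 ]
130 73 along [176. 360.] across [-512.  -511.3 -510.5] [0.46214983 0.88680184]
140 258 along [172. 360.] across [-515.5 -511.7 -510.1] [0.4635485  0.88607156]
150 522 along [170. 363.] across [-522.8 -517.5 -512.7] [0.46193838 0.886912  ]
160 1113 along [172. 361.] across [-543.3 -530.  -520.7] [0.46074852 0.88753074]
170 239 along [173. 363.] across [-544.5 -540.7 -528.2] [0.4685571 0.8834332]
```

View pics/top1.png

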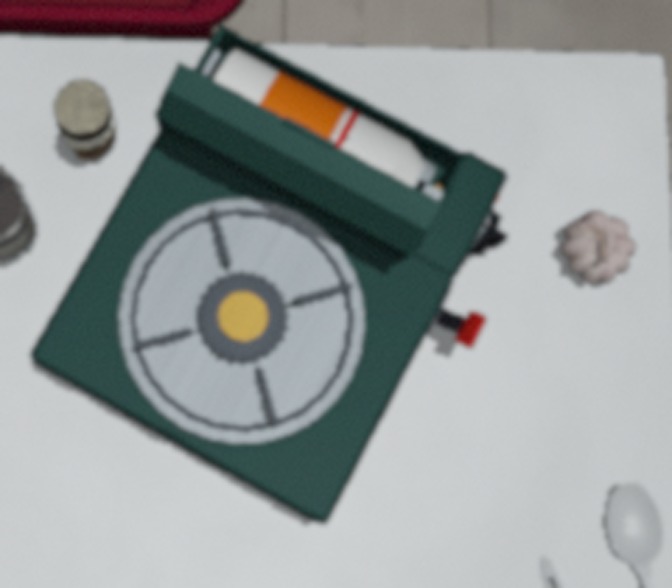

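Call:
apply_moves(delta_rot=[[0, 0, -0.97], [0, 0, -0.97], [0, 0, -0.97], [0, 0, -0.97], [0, 0, -0.97], [0, 0, -0.97], [0, 0, -0.97], [0, 0, 0]], xyz=[[0, 0, 0], [0, 0, 0], [0, 0, 0], [0, 0, 0], [0, 0, 0], [0, 0, 0], [0, 0, 0], [0, 0, 0]], hand=[1, 1, 1, 1, 1, 1, 1, 1])

```text
clock: 1.72
position: [231.1, -580.7, 231.3]
ee_rot: [-0.519, 0.855, -0.0, 0.0]
contact_force: [0.6, -0.0, 0.5]
gripper_width: 0.1
grasp_force: 0.0
```

```bash
cat >> h.py <<'E'
O=np.array([532.5,-3,0]); yaw=1.089
S=np.array([[np.cos(yaw),np.sin(yaw),0],[-np.sin(yaw),np.cos(yaw),0],[0,0,1]])
def where():
    from scipy.spatial.transform import Rotation as R
    s=arm.read_state(); r=R.from_quat(s["ee_rot"]).as_matrix()
    print("t",s["clock"],"stove xyz",(S@(s["position"]-O)).round(1),"F stove",(S@s["contact_force"]).round(1),"grip",round(s["gripper_width"],1))
    print("tool axes in stove\n",(S@r).round(3))
E
python3 -c "
from h import *
where()"
```

```text
t 1.7167 stove xyz [-6.516e+02 -6.000e-01  2.313e+02] F stove [ 0.3 -0.5  0.5] grip 0.1
tool axes in stove
 [[-1.    -0.002  0.   ]
 [-0.002  1.    -0.   ]
 [-0.    -0.    -1.   ]]
```

Call:
apply_moves(delta_rot=[[0, 0, 0], [0, 0, 0], [0, 0, 0], [0, 0, 0], [0, 0, 0], [0, 0, 0], [0, 0, 0], [0, 0, 0], [0, 0, 0], [0, 0, 0], [0, 0, 0], [0, 0, 0], [0, 0, 0], [0, 0, 0], [0, 0, 0], [0, 0, 0], [0, 0, 0], [0, 0, 0], [0, 0, 0], [0, 0, 0]], xyz=[[-1, 0, 0], [-1, 0, 0], [-1, 0, 0], [-1, 0, 0], [-1, 0, 0], [-1, 0, 0], [-1, 0, 0], [-1, 0, 0], [-1, 0, 0], [-1, 0, 0], [-1, 0, 0], [-1, 0, 0], [-1, 0, 0], [-1, 0, 0], [-1, 0, 0], [-1, 0, 0], [-1, 0, 0], [-1, 0, 0], [-1, 0, 0], [-1, 0, 0]], hand=[1, 1, 1, 1, 1, 1, 1, 1, 1, 1, 1, 1, 1, 1, 1, 1, 1, 1, 1, 1])

```text
clock: 3.38
position: [462.9, -136.2, 231.6]
ee_rot: [-0.517, 0.856, -0.0, 0.0]
contact_force: [0.8, 0.2, -0.3]
gripper_width: 0.5
grasp_force: 0.0
```

Call:
apply_moves(delta_rot=[[0, 0, 0], [0, 0, 0], [0, 0, 0], [0, 0, 0], [0, 0, 0], [0, 0, 0], [0, 0, 0], [0, 0, 0], [0, 0, 0]], xyz=[[-1, 0, 0], [-1, 0, 0], [-1, 0, 0], [-1, 0, 0], [-1, 0, 0], [-1, 0, 0], [-0.9, 0, 0], [0, 0, 0], [0, 0, 0]], hand=[1, 1, 1, 1, 1, 1, 1, 1, 1])

```text
clock: 4.13
position: [542.5, 16.4, 231.0]
ee_rot: [-0.518, 0.855, 0.0, -0.0]
contact_force: [-0.3, -0.1, 0.4]
gripper_width: -0.1
grasp_force: 0.0
```

```bash
python3 -c "
from h import *
where()"
```

```text
t 4.1333 stove xyz [2.18e+01 2.00e-01 2.31e+02] F stove [-0.2  0.3  0.4] grip -0.1
tool axes in stove
 [[-1.    -0.001 -0.   ]
 [-0.001  1.     0.   ]
 [ 0.     0.    -1.   ]]
```

Call:
apply_moves(delta_rot=[[0, 0, 0], [0, 0, 0], [0, 0, 0], [0, 0, 0], [0, 0, 0], [0, 0, 0], [0, 0, 0], [0, 0, 0], [0, 0, 0], [0, 0, 0], [0, 0, 0], [0, 0, 0], [0, 0, 0]], xyz=[[0, 0, 0.8], [0, 0, 0.8], [0, 0, 0.8], [0, 0, 0.8], [0, 0, 0.6], [0, 0, 0], [0, -0.4, 0], [0, -0.4, 0], [0, -0.4, 0], [0, -0.4, 0], [0, -0.4, 0], [0, -0.4, 0], [0, 0, 0]], hand=[1, 1, 1, 1, 1, 1, 1, 1, 1, 1, 1, 1, 1])

```text
clock: 5.22
position: [597.4, -13.1, 136.1]
ee_rot: [-0.518, 0.856, -0.0, 0.001]
contact_force: [0.2, -0.1, -0.1]
gripper_width: 0.1
grasp_force: 0.0
```

```bash
cat > look.py <<'E'
import sys
from h import *
where()
p=eyes.get_image("top"); w=cloud(p)
a=(w-O)@S.T
cv2.imwrite(f"pics/{sys.argv[1]}.png",cv2.resize(p["frame"][170:380,260:500,::-1],None,fx=2.5,fy=2.5,interpolation=cv2.INTER_CUBIC))
for x in(-50,80):
    print("cover section x",x)
    for y in range(-165,-20,10):
        q=a[(abs(a[...,0]-x)<15)&(abs(a[...,1]-y)<5)&(a[...,2]<185)]
        if len(q): print(y,np.percentile(q[:,2],[10,50,90]).round(),end="; ")
    print()
for o in("lever_tip","stove"):
    for m in nets.masks_of(o,p)[:1]:
        q=a[m["region"]];q=q[~np.isnan(q[:,0])]; print(o,round(m["score"],2),m["bbox"],np.median(q,0).round())
E
python3 look.py push1
```

```text
t 5.2167 stove xyz [ 21.1 -62.2 136.1] F stove [ 0.  -0.3 -0.1] grip 0.1
tool axes in stove
 [[-1.     0.     0.001]
 [ 0.     1.    -0.001]
 [-0.001 -0.001 -1.   ]]
cover section x -50
-165 [1. 2. 5.]; -115 [151. 153. 155.]; -105 [154. 156. 158.]; -95 [153. 156. 159.]; -85 [150. 152. 155.]; -75 [139. 146. 150.]; -65 [118. 126. 135.]; -55 [ 69. 102. 114.]; -45 [69. 71. 73.]; -35 [69. 71. 73.]; -25 [69. 72. 76.]; 
cover section x 80
-65 [115. 121. 126.]; -55 [ 69.  97. 112.]; -45 [68. 71. 73.]; -35 [68. 70. 72.]; -25 [69. 71. 73.]; 
lever_tip 0.67 [415.6, 280.2, 430.1, 297.1] [-148.  -29.   61.]
stove 0.86 [307.7, 213.1, 446.2, 358.6] [-44.   2.  72.]
```

View pics/push1.png

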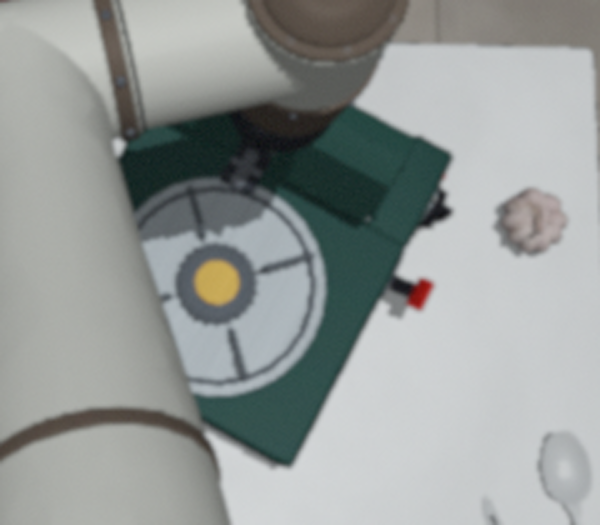

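Call:
apply_moves(delta_rot=[[0, 0, 0], [0, 0, 0], [0, 0, 0], [0, 0, 0], [0, 0, 0], [0, 0, 0], [0, 0, 0], [0, 0, 0], [0, 0, 0], [0, 0, 0], [0, 0, 0], [0, 0, 0]], xyz=[[0, -0.4, 0.16], [0, -0.3, 0.2], [0, -0.3, 0.2], [0, -0.26, 0.28], [0, -0.26, 0.28], [0, -0.12, 0.2], [0, -0.12, 0.2], [0, -0.1, 0.2], [0, 0, 0.12], [0, 0, 0.12], [0, 0, 0], [0, 0, 0]], hand=[1, 1, 1, 1, 1, 1, 1, 1, 1, 1, 1, 1])

```text
clock: 6.37
position: [636.5, -33.8, 91.8]
ee_rot: [-0.519, 0.855, -0.001, 0.0]
contact_force: [-8.2, 1.7, 20.3]
gripper_width: 0.2
grasp_force: 10.4
```

```bash
python3 look.py push2
```

```text
t 6.3667 stove xyz [  20.9 -106.5   91.8] F stove [-2.2  8.  20.3] grip 0.2
tool axes in stove
 [[-1.    -0.003 -0.001]
 [-0.003  1.    -0.001]
 [ 0.001 -0.001 -1.   ]]
cover section x -50
-155 [72. 72. 73.]; -145 [76. 80. 83.]; -135 [85. 88. 92.]; -125 [91. 93. 95.]; -115 [90. 92. 94.]; -105 [91. 93. 95.]; -95 [90. 92. 95.]; -85 [90. 93. 95.]; -75 [88. 91. 94.]; -65 [78. 83. 88.]; -55 [68. 71. 80.]; -45 [69. 71. 72.]; -35 [69. 71. 73.]; -25 [69. 72. 75.]; 
cover section x 80
-125 [92. 93. 94.]; -115 [90. 92. 94.]; -105 [91. 93. 94.]; -95 [90. 92. 95.]; -85 [90. 92. 94.]; -75 [88. 92. 94.]; -65 [79. 84. 88.]; -55 [68. 72. 80.]; -45 [69. 71. 73.]; -35 [69. 71. 73.]; -25 [69. 70. 73.]; 
lever_tip 0.69 [416.4, 281.1, 430.1, 292.2] [-146.  -28.   61.]
```

Call:
apply_moves(delta_rot=[[0, 0, 0], [0, 0, 0], [0, 0, 0], [0, 0, 0], [0, 0, 0], [0, 0, 0], [0, 0, 0], [0, 0, 0], [0, 0, 0], [0, 0, 0], [0, 0, 0], [0, 0, 0], [0, 0, 0], [0, 0, 0], [0, 0, 0]], xyz=[[0, 0, -0.8], [0, 0, -0.8], [0, 0, -0.8], [0.875, 0.385, 0], [0.875, 0.385, 0], [0.875, 0.385, 0], [0.875, 0.385, 0], [0.875, 0.385, 0], [0.875, 0.385, 0], [0.875, 0.385, 0], [0.875, 0.385, 0], [0, 0, 0.8], [0, 0, 0.8], [0, 0, 0.7], [0, 0, 0]], hand=[1, 1, 1, 1, 1, 1, 1, 1, 1, 1, 1, 1, 1, 1, 1])

```text
clock: 7.77
position: [484.0, -153.1, 86.3]
ee_rot: [-0.518, 0.856, 0.003, -0.003]
contact_force: [-1.0, -0.7, -0.4]
gripper_width: -0.0
grasp_force: 0.0
```

```bash
python3 look.py lev1
```

```text
t 7.7667 stove xyz [-155.5  -26.6   86.3] F stove [-1.1  0.6 -0.4] grip -0.0
tool axes in stove
 [[-1.     0.001 -0.003]
 [ 0.001  1.     0.008]
 [ 0.003  0.008 -1.   ]]
cover section x -50
-145 [76. 80. 83.]; -135 [85. 89. 92.]; -125 [91. 92. 94.]; -115 [90. 92. 95.]; -105 [90. 92. 95.]; -95 [91. 93. 94.]; -85 [91. 94. 96.]; 
cover section x 80
-145 [77. 79. 83.]; -135 [85. 88. 93.]; -125 [90. 93. 95.]; -115 [91. 93. 95.]; -105 [90. 93. 95.]; -95 [90. 92. 94.]; -85 [91. 92. 95.]; -75 [89. 91. 94.]; -65 [79. 84. 88.]; -55 [68. 71. 80.]; -45 [69. 71. 73.]; -35 [69. 71. 73.]; -25 [69. 71. 73.]; 
stove 0.59 [272.5, 176.3, 441.6, 339.0] [ 60. -38.  74.]
```

View pics/lev1.png

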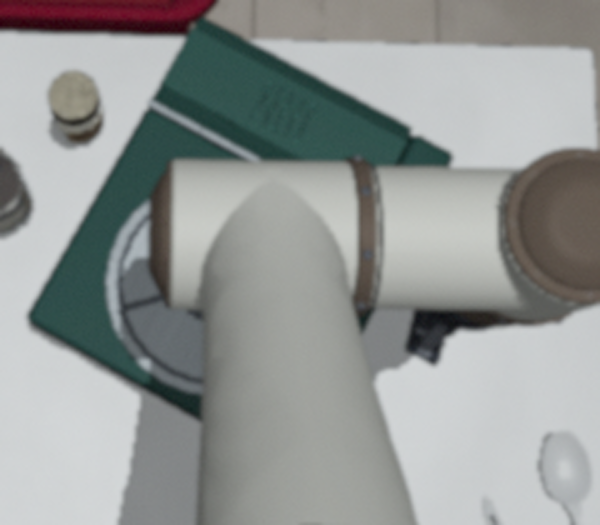

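Call:
apply_moves(delta_rot=[[0, 0, 0], [0, 0, 0], [0, 0, 0], [0, 0, 0], [0, 0, 0], [0, 0, 0], [0, 0, 0], [0, 0, 0], [0, 0, 0]], xyz=[[0, -0.1, 0.4], [0, 0, 0.4], [0, 0, 0.3], [0, 0, 0.3], [0, 0, 0.3], [0, 0, 0.3], [0, 0, 0.2], [0, 0, 0], [0, 0, 0]], hand=[1, 1, 1, 1, 1, 1, 1, 1, 1])

```text
clock: 8.67
position: [489.5, -154.2, 34.2]
ee_rot: [-0.518, 0.855, 0.0, -0.0]
contact_force: [-0.3, -0.3, -0.1]
gripper_width: 0.2
grasp_force: 0.0
```

```bash
python3 -c "
from h import *
where()"
```

```text
t 8.6667 stove xyz [-154.   -31.9   34.2] F stove [-0.4  0.1 -0.1] grip 0.2
tool axes in stove
 [[-1.    -0.001 -0.   ]
 [-0.001  1.     0.001]
 [ 0.     0.001 -1.   ]]
```

Call:
apply_moves(delta_rot=[[0, 0, 0], [0, 0, 0], [0, 0, 0], [0, 0, 0], [0, 0, 0], [0, 0, 0], [0, 0, 0], [0, 0, 0], [0, 0, 0], [0, 0, 0], [0, 0, 0], [0, 0, 0], [0, 0, 0], [0, 0, 0], [0, 0, 0], [0, 0, 0], [0, 0, 0]], xyz=[[0, 0, -0.8], [0, 0, -0.8], [0, 0, -0.8], [0, 0, -0.8], [0, 0, -0.8], [0, 0, -0.8], [0, 0, -0.8], [1, 0, -0.5], [1, 0, 0], [1, 0, 0], [1, 0, 0], [1, 0, 0], [1, 0, 0], [1, 0, 0], [1, 0, 0], [1, 0, 0], [0, 0, 0]], hand=[1, 1, 1, 1, 1, 1, 1, 1, 1, 1, 1, 1, 1, 1, 1, 1, 1])

```text
clock: 10.08
position: [384.2, -356.3, 187.5]
ee_rot: [-0.517, 0.856, -0.0, -0.0]
contact_force: [-0.2, 0.0, -0.2]
gripper_width: -0.3
grasp_force: 0.0
```

```bash
python3 look.py end1
```

```text
t 10.0833 stove xyz [-381.8  -32.3  187.5] F stove [-0.   0.1 -0.2] grip -0.3
tool axes in stove
 [[-1.     0.003 -0.   ]
 [ 0.003  1.    -0.001]
 [ 0.    -0.001 -1.   ]]
cover section x -50
-155 [72. 72. 72.]; -145 [76. 80. 84.]; -135 [86. 89. 92.]; -125 [90. 93. 95.]; -115 [90. 92. 95.]; -105 [90. 92. 95.]; -95 [91. 93. 95.]; -85 [90. 93. 95.]; -75 [87. 91. 95.]; -65 [80. 84. 87.]; -55 [69. 72. 80.]; -45 [68. 70. 73.]; -35 [68. 71. 73.]; -25 [69. 72. 75.]; 
cover section x 80
-155 [73. 73. 73.]; -145 [77. 80. 83.]; -135 [86. 88. 93.]; -125 [91. 93. 95.]; -115 [90. 92. 94.]; -105 [90. 92. 95.]; -95 [90. 93. 95.]; -85 [91. 92. 94.]; -75 [88. 92. 94.]; -65 [79. 83. 88.]; -55 [68. 71. 79.]; -45 [69. 71. 73.]; -35 [69. 71. 73.]; -25 [69. 71. 72.]; 
stove 0.63 [272.8, 177.0, 440.4, 359.7] [-3.  5. 72.]
```

View pics/end1.png

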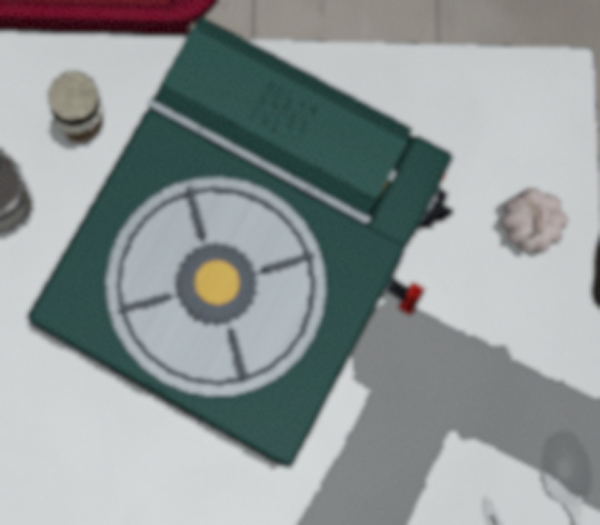

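Run:
```python
from h import *
p=eyes.get_image("top"); a=(cloud(p)-O)@S.T; f=p["frame"].astype(int)
m=(f[...,0]>f[...,1]+60)&(abs(a[...,0]+150)<30)&(abs(a[...,1]+30)<30)
print(m.sum(),np.percentile(a[m],[10,50,90],axis=0).round(1))
```

```text
40 [[-153.3  -38.3   27.8]
 [-149.7  -31.1   29.6]
 [-146.5  -20.4   32.1]]
```

```bash
python3 -c "
from h import *
print(arm.job_done())"
```

```text
the job is handed in; nothing more can be done
None
```

I shut the cover flat (its top measured 92 mm above the table), pressed the lever until it snapped down (paddle about 28–30 mm), left the stove where it stood, and handed the job in at about 10 s. I could not see the cartridge collar under the shut cover, so that it is home on the valve is inferred from the lever being down.

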